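# Finish tightening a filter holder's lid crosswise, in two passes

### The job

The lid of the steel filter holder is being tightened crosswise by its four wing knobs, an eighth of a turn clockwise per knob in each pass, but the work stopped in the first pass: red and blue already point about straight outward at their middle marks, while yellow and green are still loose. Finish the first pass by turning the yellow knob and then the green one to their middle marks (pointing straight outward, no farther), and then make the second pass, turning each knob fully home to its stop in the order red, blue, yellow, green. Leave the things round the holder where they are.

Things in the scene. Friction and masses are not known exactly. Their poses are not given: they have to be found in the camera images.
- holder: round steel filter holder, 228 mm across, fixed, on three short legs; lid top 79 mm above the worktop, pipe stub (38 mm across, top at 107 mm) in its middle. Origin: its centre at worktop height, z up. Four wing knobs stand on the lid on a circle of radius 72 mm: red at the holder's +x, yellow at +y, blue at -x, green at -y; red is straight across from blue, yellow from green.
- red_grip (a point): middle of the red wing knob's grip bar, on its vertical turning axis, 110 mm above the worktop, 31 mm above the lid. Bar 60 mm long, 16 thick, 24 high; open gap of 19 mm below it (13 mm stem; at the lid a 3 mm washer 26 mm across). x points along the bar to the pointer end (black stripe on top), z up; turns with the knob.
- knob_red (a joint): turn of the red knob, rad, growing clockwise seen from above: 0 loose (pointer 0.8 rad anticlockwise of straight outward from the holder's centre), 0.8 middle mark (pointer straight outward), 1.6 fully home (0.8 rad clockwise of outward, thick mark, hard stop). Friction about 0.2 N m; it stays where left and keeps its height.
- blue_grip (a point): middle of the blue wing knob's grip bar, on its vertical turning axis, 110 mm above the worktop, 31 mm above the lid. Bar 60 mm long, 16 thick, 24 high; open gap of 19 mm below it (13 mm stem; at the lid a 3 mm washer 26 mm across). x points along the bar to the pointer end (black stripe on top), z up; turns with the knob.
- knob_blue (a joint): turn of the blue knob, rad, growing clockwise seen from above: 0 loose (pointer 0.8 rad anticlockwise of straight outward from the holder's centre), 0.8 middle mark (pointer straight outward), 1.6 fully home (0.8 rad clockwise of outward, thick mark, hard stop). Friction about 0.2 N m; it stays where left and keeps its height.
- yellow_grip (a point): middle of the yellow wing knob's grip bar, on its vertical turning axis, 110 mm above the worktop, 31 mm above the lid. Bar 60 mm long, 16 thick, 24 high; open gap of 19 mm below it (13 mm stem; at the lid a 3 mm washer 26 mm across). x points along the bar to the pointer end (black stripe on top), z up; turns with the knob.
- knob_yellow (a joint): turn of the yellow knob, rad, growing clockwise seen from above: 0 loose (pointer 0.8 rad anticlockwise of straight outward from the holder's centre), 0.8 middle mark (pointer straight outward), 1.6 fully home (0.8 rad clockwise of outward, thick mark, hard stop). Friction about 0.2 N m; it stays where left and keeps its height.
- green_grip (a point): middle of the green wing knob's grip bar, on its vertical turning axis, 110 mm above the worktop, 31 mm above the lid. Bar 60 mm long, 16 thick, 24 high; open gap of 19 mm below it (13 mm stem; at the lid a 3 mm washer 26 mm across). x points along the bar to the pointer end (black stripe on top), z up; turns with the knob.
- knob_green (a joint): turn of the green knob, rad, growing clockwise seen from above: 0 loose (pointer 0.8 rad anticlockwise of straight outward from the holder's centre), 0.8 middle mark (pointer straight outward), 1.6 fully home (0.8 rad clockwise of outward, thick mark, hard stop). Friction about 0.2 N m; it stays where left and keeps its height.
- vial: bystander: small white bottle with a green cap, 29 mm across, 61 mm tall, left of the holder; origin at the centre of its underside
- vial_2: bystander: small white bottle with a green cap, 29 mm across, 61 mm tall, behind and left of the holder; origin at the centre of its underside
- marker: bystander: blue marker pen, 133 mm long, lying to the right; origin under its middle
Not all that is in view belongs to the job. Of the things like the holder, leave any that is brown; of the rest the larger one is meant.

How it is judged (in metres and radians):
On the way, in this order (a step that is already met when the one before it is completed fails the run):
1. the yellow knob is at its middle mark (0.5 to 1.1 rad) (value of joint knob_yellow between 0.5 and 1.1 rad), for 0.2 s.
2. the green knob is at its middle mark too, and yellow still is (all of step 1 and value of joint knob_green between 0.5 and 1.1 rad), for 0.2 s.
3. the red knob is home (value of joint knob_red above 1.45 rad), for 0.2 s.
4. the blue knob is home (value of joint knob_blue above 1.45 rad), for 0.2 s.
5. the yellow knob is home (value of joint knob_yellow above 1.45 rad), for 0.2 s.
6. the green knob is home (value of joint knob_green above 1.45 rad), for 0.2 s.
At the end, for the whole second after the job is handed in: All four knobs are fully home (each beyond 1.45 rad, the stop being at 1.6) and still (value of joint each of knob_red, knob_blue, knob_yellow, knob_green above 1.45 rad and velocity of joint each of knob_red, knob_blue, knob_yellow, knob_green below 0.05 rad/s); the robot touches nothing.
It fails at once if a knob turned well past its middle mark (1.25 rad) while another has not had its first pass (below 0.45 rad) (value of joint any of knob_red, knob_blue, knob_yellow, knob_green above 1.25 rad and value of joint any of knob_red, knob_blue, knob_yellow, knob_green below 0.45 rad).
It fails at once if a bystander moved more than 40 mm (distance of any of vial, vial_2, marker from where it was at the start of the episode above 0.04 m).
It also fails if it takes over 72 s, if anything falls off the work surface, if the arm or the gripper's body presses on something with over 40 N, if the wrist force passes 120 N, or if a joint passes its speed limit or range.

### The arm

A 6-joint arm with a two-finger parallel gripper is mounted at the origin on a cart in front of the work surface, level with it; the furniture and walls round the work are solid. World frame = base frame: x ahead of the robot, y to its left, z up, the work surface at z = 0. Lengths are in mm, angles in rad, forces in N, time in s.
With the tool pointing down it reaches from about 300 to 875 mm from the base axis. Payload 4.2 kg.
Tool frame: the origin (TCP) lies on the centre line of the jaws, within the pads' length; the fingertips stand 22 mm ahead of it and the grasp point (between the pads) lies 3 mm ahead of it (tip_extent is the z of the fingertips in the tool frame, in mm); z points along the fingers, y is the line along which they close (so a half turn about z gives the same grasp; the last joint's range is limited). The gripper opens to 85 mm and grips with 20 to 120 N. Pads are 22 mm wide; open, the fingers measure 114 mm over their backs; the gripper's body (76 mm by 85 mm) begins 54 mm behind the grasp point. The pads swing forward as they close: fully open they stand 13 mm farther back than shut.
Start: joints at [1.328, 0.32, 1.565, -0, 1.257, -0.02], TCP at [127.053, 560.8, 253.338] pointing down, gripper open.
Joint ranges: [-3.11, 3.11], [-0.84, 2.01], [0.21, 2.61], [-1.34, 4.49], [0.05, 2.63], [-2.56, 2.56]. Speed limits (rad/s): [2.57, 2.57, 3.14, 3.14, 3.14, 3.14].

### API

Orientations are given as [roll, pitch, yaw] about the fixed x, y, z axes, in that order (R = Rz(yaw) Ry(pitch) Rx(roll)).
In Python, from bench import get_obs, grab_frame, calibration, close_job, tip_extent gives the robot as it stands. The module is installed in compiled form; this text tells all that it offers.
- The arm moves only by the tool play_rows, never from a script. Its argument "motion" is text: rows parted by semicolons, each of 7 numbers parted by spaces: the opening, from 0 (shut) to 1 (fully open), then the shift along the world's x, y, z scaled (see below), then the turn, a rotation vector about the world's x, y, z scaled (see below). A call has 1 to 5 rows; each row is the pose to reach, as a shift and turn from the pose commanded when the call began; what a row does not reach only later rows make up. The controller multiplies each number of a shift by 100 mm and each number of a turn by 60 degrees. A row lasts 1/12 s, in which the tool goes at most 41.7 mm and 7.16 degrees, less where a joint would pass 70% of its speed; a pose out of reach is approached as far as the arm can. A call with a number of a shift or a turn outside -1 to 1 is refused whole. A call with a gripper value outside its range is refused whole. The fingers move at their own pace and stop on an object; "squeeze" is the grip in N (left out, the last holds). Time passes only in rows, so rows that repeat a pose let the fingers close. It gives the time, the measured TCP pose, the force, the opening and the grip force at its end, in the units of the state.
- get_obs(): the state, without advancing time (a new reading comes with each control period).
- grab_frame(name): name is "scene" or "top" or "wrist"; returns the picture (420x560x3 uint8, red, green, blue); there is no depth.
- calibration(name): a dict with "fx", "fy", "cx", "cy" (pixels), "R" (3x3) and "t" (3): a world point X has camera coordinates R X + t; the wrist camera has in their place "hand_eye" (4x4, takes a point from camera to tool coordinates, whose origin is the TCP and whose axes are the flange's). Camera axes: x right, y down, z forward; pixel columns grow to the right and rows downward; lengths in mm; the calibration is good to about 2 mm. The wrist camera is an equidistant fisheye: a pixel r from the principal point sees the ray r / f radians off the axis. A picture is of the moment at which its call begins: read the wrist's pose just before it. calibration takes no time and is no camera call.
- close_job(): hands the job in; it is judged then, once.
The state is a dict: "clock": time; "joint_pos": joint angles; "dq": joint speeds; "effort": joint torques, N m; "eef_pos": TCP position; "tool_rot": TCP orientation; "force": force on the tool from outside, world axes, zero at the start; "wrist_torque": the same for the moment, N m; "width": opening from 0.0 (shut) to 1.0 (fully open); "grasp_force": force on a finger pad.
Only numpy, scipy, OpenCV 4.12 (cv2) and the standard library are available. Lean on these libraries where they do the work, as an engineer would, in place of code of your own. Each camera call takes 0.05 s, during which the arm holds its last target. There are 200 camera calls.

## Working session

There is one attempt and no reset: what is moved stays moved. The work goes in short steps, Python scripts to look and compute and a tool call to move; the robot and the scene stay as the last step left them, time stands still between calls to the robot, and variables do not carry over. Pictures are saved under pics/ and viewed, at most 10 in all, crops included, and the job is handed in when it is done.

Besides the shell and the picture viewer there is one more tool, called after "Emit:" as a command line: name --argument value ..., lists and objects as JSON in quotes. play_rows: Moves the arm, as the interface text tells. Its arguments: {"type":"object","properties":{"motion":{"type":"string"},"squeeze":{"type":"number"}},"required":["motion"]}

```bash
mkdir -p pics; python3 - <<'E'
from bench import *
import cv2,numpy as np
for n in("scene","top"):
    f=grab_frame(n);cv2.imwrite(f"pics/{n}0.png",f[:,:,::-1]);c=calibration(n);print(n,c)
print(get_obs(),tip_extent)
print(calibration("wrist"))
E
```

```text
scene {'fx': 382.5769080180843, 'fy': 382.5769080180843, 'cx': 270.13252711723015, 'cy': 211.9648790534672, 'R': array([[-0.89230418, -0.45130965,  0.01062259],
       [-0.32103668,  0.61784119, -0.71777971],
       [ 0.31737784, -0.64388808, -0.69618923]]), 't': array([464.87786548, 239.62278545, 745.22561327])}
top {'fx': 413.84382165763554, 'fy': 413.84382165763554, 'cx': 280.3785707733859, 'cy': 215.02733327755323, 'R': array([[-0.01989305, -0.99979949,  0.00228994],
       [-0.99147325,  0.01943225, -0.12885333],
       [ 0.12878299, -0.0048337 , -0.99166102]]), 't': array([   6.87247371,  544.13508118, 1239.9027061 ])}
{'clock': 0.1, 'joint_pos': array([ 1.32803514e+00,  3.20266771e-01,  1.56554011e+00, -2.02628672e-05,
        1.25737418e+00, -1.99774218e-02]), 'dq': array([-0.00025445, -0.00251566, -0.00395403,  0.00081748, -0.00135312,
       -0.00010459]), 'effort': array([ 5.59475720e-04, -4.16405261e+01, -2.34704679e+01,  3.40316980e-06,
        4.96016844e-03,  1.14839133e-05]), 'eef_pos': array([126.94629659, 560.4299365 , 252.55057356]), 'tool_rot': array([-3.14000418e+00, -1.24680983e-05,  2.91881514e+00]), 'force': array([ 0.34510602, -0.36567276, -0.22585568]), 'wrist_torque': array([-0.00085988,  0.01462676, -0.02088778]), 'grasp_force': 0.0, 'width': 0.9951172008431143} 22.0
{'fx': 325.19226210127806, 'fy': 325.19226210127806, 'cx': 275.0146290836534, 'cy': 207.18537455301157, 'hand_eye': array([[-7.33514409e-04, -9.59994768e-01, -2.80016977e-01,
         7.08135008e+01],
       [ 9.99999244e-01, -9.80631463e-04,  7.42409345e-04,
        -1.24177637e-01],
       [-9.87302544e-04, -2.80016220e-01,  9.59994761e-01,
        -1.20019774e+02],
       [ 0.00000000e+00,  0.00000000e+00,  0.00000000e+00,
         1.00000000e+00]])}
```

View pics/top0.png

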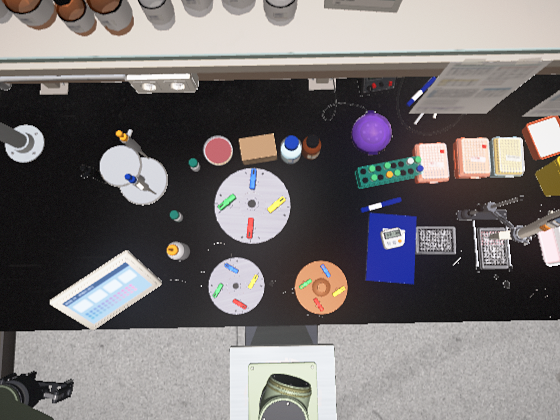

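View pics/scene0.png

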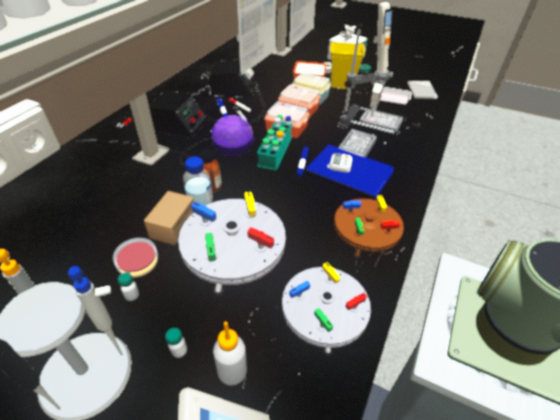

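Top view: the large steel holder is centred near (253,205). Red is at (250,228), blue (253,180), yellow (276,205) and green (227,201). The scene view agrees. The smaller steel holder and the brown one are distractors. Next I'll measure the knobs.

```bash
cat > h.py <<'E'
from bench import *
import cv2,numpy as np
C=calibration("top"); R,t=np.array(C["R"]),np.array(C["t"])
def ray(u,v,z):
    d=R.T@np.array([(u-C["cx"])/C["fx"],(v-C["cy"])/C["fy"],1]); o=-R.T@t
    return o+d*(z-o[2])/d[2]
HUE={"red":((0,8),(172,180)),"yellow":((22,36),),"green":((50,85),),"blue":((100,125),)}
def knobs(f,z=118):
    hsv=cv2.cvtColor(f,cv2.COLOR_RGB2HSV); out={}
    roi=np.zeros(f.shape[:2],np.uint8); cv2.circle(roi,(253,205),37,255,-1)
    for n,rs in HUE.items():
        m=sum(cv2.inRange(hsv,(a,110,70),(b,255,255)) for a,b in rs)&roi
        c=max(cv2.findContours(m,0,2)[0],key=cv2.contourArea)
        k=np.zeros_like(m); cv2.drawContours(k,[c],-1,255,-1); v,u=np.nonzero(k)
        P=np.array([ray(a,b,z)[:2] for a,b in zip(u,v)]); mu=P.mean(0)
        w,V=np.linalg.eigh(np.cov((P-mu).T)); ax=V[:,1]
        s=(P-mu)@ax; out[n]=(mu,ax,np.ptp(s),len(u))
    return out
E
python3 - <<'E'
from h import *
f=grab_frame("top"); K=knobs(f)
hsv=cv2.cvtColor(f,cv2.COLOR_RGB2HSV)
# lid disc
m=cv2.inRange(hsv,(0,0,90),(180,70,255)); roi=np.zeros_like(m); cv2.circle(roi,(253,205),46,255,-1); m&=roi
m=cv2.morphologyEx(m,cv2.MORPH_CLOSE,np.ones((9,9)))
c=max(cv2.findContours(m,0,2)[0],key=cv2.contourArea)
(e,ax,_)=cv2.fitEllipse(cv2.convexHull(c)); print("disc px",e,ax,"world",ray(*e,79)[:2],"diam",np.linalg.norm(ray(e[0]-ax[0]/2,e[1],79)-ray(e[0]+ax[0]/2,e[1],79)))
mid=np.mean([k[0] for k in K.values()],0); print("mean",mid)
for n,k in K.items():
    d=k[0]-mid; a=np.arctan2(k[1][1],k[1][0]); o=np.arctan2(d[1],d[0])
    print(n,k[0].round(1),"r",np.hypot(*d).round(1),"radial",o.round(3),"bar-rad mod pi",((a-o+np.pi/2)%np.pi-np.pi/2).round(3),"bar",a.round(3),"len",k[2].round(1),k[3])
g=cv2.resize(f[150:260,195:310],None,fx=5,fy=5,interpolation=cv2.INTER_CUBIC); cv2.imwrite("pics/crop.png",g[:,:,::-1])
E
```

```text
disc px (251.93528747558594, 205.2364959716797) (76.13219451904297, 76.74274444580078) world [569.58511207  80.5870424 ] diam 227.07208731675095
mean [570.45606866  80.47795743]
red [499.1  85.2] r 71.5 radial 3.076 bar-rad mod pi -0.04 bar 3.035 len 55.7 108
yellow [565.3   8.9] r 71.7 radial -1.643 bar-rad mod pi 0.756 bar 2.255 len 58.2 109
green [575.1 152.3] r 71.9 radial 1.506 bar-rad mod pi 0.744 bar 2.25 len 56.1 106
blue [642.3  75.5] r 72.0 radial -0.069 bar-rad mod pi -0.023 bar 3.05 len 59.9 104
```

View pics/crop.png

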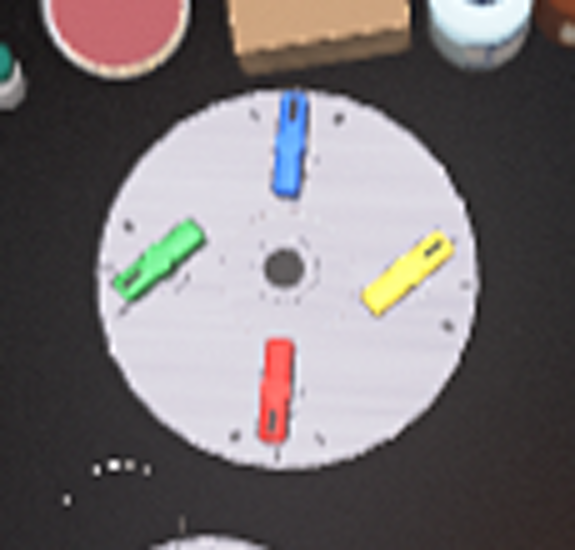

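The measurements check out. The lid diameter comes to 227 mm against 228, and the knob radii are all about 72. The centre is (570.2, 80.5) and the holder yaw is 3.074. Next I'll move over yellow at (565.4, 8.7), taking tool yaw from 2.92 to 2.28.

Emit:
play_rows --motion "0.6 0.73 -0.92 0 0 0 -0.1; 0.6 0.73 -0.92 0 0 0 -0.1; 0.6 0.73 -0.92 0 0 0 -0.1; 0.6 0.73 -0.92 0 0 0 -0.1" --squeeze 60

```text
clock: 0.48
eef_pos: [202.4, 464.3, 253.1]
tool_rot: [-3.138, 0.002, 2.81]
force: [-1.1, -0.2, -0.7]
width: 0.598
grasp_force: 0.0
```

Emit:
play_rows --motion "0.6 0.73 -0.92 0 0 0 -0.1; 0.6 0.73 -0.92 0 0 0 -0.1; 0.6 0.73 -0.92 0 0 0 -0.1; 0.6 0.73 -0.92 0 0 0 -0.1"

```text
clock: 0.82
eef_pos: [275.2, 373.2, 253.3]
tool_rot: [-3.14, 0.002, 2.705]
force: [-1.5, 0.5, -0.2]
width: 0.598
grasp_force: 0.0
```

Emit:
play_rows --motion "0.6 0.73 -0.92 0 0 0 -0.1; 0.6 0.73 -0.92 0 0 0 -0.1; 0.6 0.73 -0.92 0 0 0 -0.1; 0.6 0.73 -0.92 0 0 0 -0.1"

```text
clock: 1.15
eef_pos: [348.5, 282.0, 253.3]
tool_rot: [-3.141, 0.002, 2.6]
force: [-0.1, 0.8, 0.2]
width: 0.601
grasp_force: 0.0
```

Emit:
play_rows --motion "0.6 0.73 -0.92 0 0 0 -0.1; 0.6 0.73 -0.92 0 0 0 -0.1; 0.6 0.73 -0.92 0 0 0 -0.1; 0.6 0.73 -0.92 0 0 0 -0.1"

```text
clock: 1.48
eef_pos: [421.9, 190.5, 253.3]
tool_rot: [3.141, 0.002, 2.495]
force: [-0.1, 1.1, -0.5]
width: 0.599
grasp_force: 0.0
```

Emit:
play_rows --motion "0.6 0.73 -0.92 0 0 0 -0.1; 0.6 0.73 -0.92 0 0 0 -0.1; 0.6 0.73 -0.92 0 0 0 -0.1; 0.6 0.73 -0.92 0 0 0 -0.1"

```text
clock: 1.82
eef_pos: [495.3, 98.7, 253.0]
tool_rot: [3.141, 0.002, 2.391]
force: [0.1, 0.7, -0.2]
width: 0.599
grasp_force: 0.0
```

Emit:
play_rows --motion "0.6 0.73 -0.92 0 0 0 -0.1; 0.6 0.73 -0.92 0 0 0 -0.1; 0.6 0.73 -0.92 0 0 0 -0.1; 0.6 0.73 -0.92 0 0 0 -0.1; 0.6 0.73 -0.92 0 0 0 -0.1"

```text
clock: 2.23
eef_pos: [565.6, 9.6, 252.6]
tool_rot: [-3.141, -0.002, 2.289]
force: [-0.6, 0.3, -0.5]
width: 0.599
grasp_force: 0.0
```

```bash
cat >> h.py <<'E'
from scipy.spatial.transform import Rotation as Ro
def wknobs(z=122,save=None):
    o=get_obs(); f=grab_frame("wrist"); W=calibration("wrist"); H=np.array(W["hand_eye"])
    if save: cv2.imwrite(save,f[:,:,::-1])
    Rt=Ro.from_euler("xyz",o["tool_rot"]).as_matrix()
    hsv=cv2.cvtColor(f,cv2.COLOR_RGB2HSV)
    for n,rs in HUE.items():
        m=sum(cv2.inRange(hsv,(a,130,90),(b,255,255)) for a,b in rs)
        for c in cv2.findContours(m,0,2)[0]:
            if cv2.contourArea(c)<300: continue
            k=np.zeros_like(m); cv2.drawContours(k,[c],-1,255,-1); v,u=np.nonzero(k)
            x,y=u-W["cx"],v-W["cy"]; r=np.hypot(x,y)+1e-9; th=r/W["fx"]
            d=np.stack([x/r*np.sin(th),y/r*np.sin(th),np.cos(th)])
            D=Rt@H[:3,:3]@d; O=Rt@H[:3,3]+o["eef_pos"]
            P=(O[:,None]+D*(z-O[2])/D[2])[:2].T
            q=cv2.minAreaRect(P.astype(np.float32)); mu=P.mean(0)
            w,V=np.linalg.eigh(np.cov((P-mu).T)); a=np.arctan2(*V[::-1,1])%np.pi
            print(n,"mean",mu.round(1),"rect c",np.round(q[0],1),"size",np.round(q[1],1),"ang",a.round(3))
    print("tcp",o["eef_pos"].round(1),"yaw",o["tool_rot"][2].round(3),"clock",o["clock"])
E
python3 -c "
from h import *
wknobs(save='pics/w0.png')"
```

```text
red mean [501.7  84. ] rect c [501.5  84. ] size [15.8 57.9] ang 3.038
green mean [575.3 148.2] rect c [574.7 148.8] size [21.8 58.3] ang 2.229
blue mean [ 437.7 -211.6] rect c [ 445.3 -220.5] size [104.5 109.8] ang 0.957
blue mean [639.6  74.5] rect c [640.6  74.5] size [16.1 63.9] ang 3.044
blue mean [ 397.3 -101.4] rect c [ 396.8 -102. ] size [40.4 11.5] ang 0.624
tcp [565.6   9.6 252.6] yaw 2.289 clock 2.2333
```

View pics/w0.png

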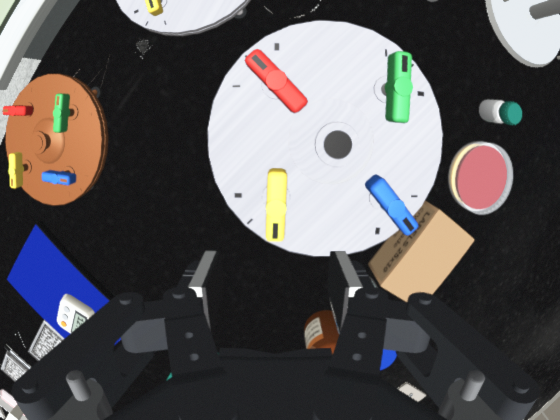

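The wrist view shows the yellow bar at (277,205), lined up between the fingers and vertical in the image. Red and blue agree with the top view to within 4 mm. I'll descend and grip.

Emit:
play_rows --motion "0.6 0 0 -0.9 0 0 0; 0.6 0 0 -0.9 0 0 0; 0.6 0 0 -0.9 0 0 0; 0.6 0 0 -0.9 0 0 0"

```text
clock: 2.62
eef_pos: [562.5, 10.6, 161.1]
tool_rot: [-3.137, -0.005, 2.292]
force: [0.6, 0.6, 0.6]
width: 0.597
grasp_force: 0.0
```

Emit:
play_rows --motion "0.6 0 0 -0.25 0 0 0; 0.6 0 0 -0.49 0 0 0; 0.6 0 0 -0.49 0 0 0; 0.6 0 0 -0.49 0 0 0"

```text
clock: 2.95
eef_pos: [565.6, 9.6, 115.9]
tool_rot: [3.14, 0.001, 2.291]
force: [0.6, 0.6, 0.7]
width: 0.603
grasp_force: 0.0
```

Emit:
play_rows --motion "0.4 0 0 0 0 0 0; 0.2 0 0 0 0 0 0; 0 0 0 0 0 0 0; 0 0 0 0 0 0 0; 0 0 0 0 0 0 0"

```text
clock: 3.37
eef_pos: [566.6, 9.2, 116.6]
tool_rot: [3.137, 0.002, 2.29]
force: [0.5, 1.7, 7.4]
width: 0.177
grasp_force: 58.8
```

Emit:
play_rows --motion "0 0 0 0 0 0 -0.1; 0 0 0 0 0 0 -0.2; 0 0 0 0 0 0 -0.3; 0 0 0 0 0 0 -0.38; 0 0 0 0 0 0 -0.38"

```text
clock: 3.78
eef_pos: [567.3, 9.4, 116.6]
tool_rot: [3.135, 0.001, 1.889]
force: [2.1, 3.0, 4.7]
width: 0.177
grasp_force: 58.8
```

Emit:
play_rows --motion "0 0 0 0 0 0 -0.1; 0 0 0 0 0 0 -0.2; 0 0 0 0 0 0 -0.3; 0 0 0 0 0 0 -0.37; 0 0 0 0 0 0 -0.37"

```text
clock: 4.2
eef_pos: [568.0, 9.5, 116.6]
tool_rot: [3.134, -0.002, 1.502]
force: [4.0, 3.2, 4.8]
width: 0.176
grasp_force: 58.7
```

Emit:
play_rows --motion "0 0 0 0 0 0 0; 0 0 0 0 0 0 0"

```text
clock: 4.37
eef_pos: [568.0, 9.5, 116.6]
tool_rot: [3.134, -0.002, 1.504]
force: [4.2, 3.2, 3.8]
width: 0.179
grasp_force: 58.7
```

```bash
python3 -c "
from h import *
K=knobs(grab_frame('top'))
for n,k in K.items(): print(n,k[0].round(1),(np.arctan2(k[1][1],k[1][0])%np.pi).round(3),k[3])
wknobs(save='pics/w1.png')"
```

```text
Traceback (most recent call last):
  File "h.py", line 13, in knobs
    c=max(cv2.findContours(m,0,2)[0],key=cv2.contourArea)
ValueError: max() iterable argument is empty
```

Yellow turned with the grip held, and its yaw is now 1.503, which is straight outward. I'll release it and go to green.

Emit:
play_rows --motion "0.3 0 0 0 0 0 0; 0.5 0 0 0 0 0 0; 0.6 0 0 0 0 0 0; 0.6 0 0 0 0 0 0; 0.6 0 0 0 0 0 0"

```text
clock: 4.83
eef_pos: [564.7, 8.7, 114.2]
tool_rot: [-3.141, 0.0, 1.505]
force: [-0.3, -0.3, -0.3]
width: 0.6
grasp_force: 0.0
```

Emit:
play_rows --motion "0.6 0 0 0.3 0 0 0; 0.6 0 0 0.6 0 0 0; 0.6 0 0 0.9 0 0 0; 0.6 0 0 0.9 0 0 0"

```text
clock: 5.17
eef_pos: [568.2, 8.7, 210.4]
tool_rot: [3.13, -0.001, 1.505]
force: [1.0, 0.8, 0.1]
width: 0.6
grasp_force: 0.0
```

Emit:
play_rows --motion "0.6 0.02 0.25 0 0 0 0.1; 0.6 0.05 0.5 0 0 0 0.2; 0.6 0.06 0.72 0 0 0 0.3; 0.6 0.06 0.72 0 0 0 0.38; 0.6 0.06 0.72 0 0 0 0.38"

```text
clock: 5.58
eef_pos: [570.7, 81.8, 203.8]
tool_rot: [-3.141, -0.0, 1.906]
force: [1.1, -0.7, 0.4]
width: 0.604
grasp_force: 0.0
```

Emit:
play_rows --motion "0.6 0.02 0.25 0 0 0 0.1; 0.6 0.05 0.5 0 0 0 0.2; 0.6 0.05 0.72 0 0 0 0.3; 0.6 0.05 0.72 0 0 0 0.37; 0.6 0.05 0.72 0 0 0 0.37"

```text
clock: 6.0
eef_pos: [575.8, 153.2, 203.8]
tool_rot: [-3.141, -0.0, 2.291]
force: [-0.7, -0.3, -0.4]
width: 0.6
grasp_force: 0.0
```

```bash
sed -i 's/        c=max/        if not m.any(): continue\n        c=max/' h.py; python3 -c "
from h import *
K=knobs(grab_frame('top'))
for n,k in K.items(): print(n,k[0].round(1),(np.arctan2(k[1][1],k[1][0])%np.pi).round(3),k[3])
wknobs(save='pics/w1.png')"
```

```text
red [499.1  85.2] 3.035 108
yellow [565.    7.9] 1.492 113
green [560.4 171. ] 0.704 15
blue [642.3  75.5] 3.05 104
red mean [502.5  91. ] rect c [501.8  91.3] size [27.3 58.3] ang 3.056
red mean [327.1 134.4] rect c [326.4 134. ] size [44.2 18. ] ang 0.899
yellow mean [382.7 103.3] rect c [381.6 103.6] size [18.1 36.5] ang 2.553
green mean [667.3 248.4] rect c [667.7 248.3] size [22.6 20.1] ang 0.252
green mean [564.8 168.6] rect c [566.4 165.5] size [14.2 29.4] ang 2.309
green mean [547.8 290.7] rect c [548.  290.9] size [20.7 20.2] ang 1.155
blue mean [632.6  83.1] rect c [633.2  81.9] size [26.6 53.1] ang 3.003
blue mean [ 455.2 -137.9] rect c [ 453.2 -151. ] size [97.7 71.7] ang 1.5
blue mean [412.1 153.9] rect c [411.6 153.2] size [40.6 13.5] ang 0.97
tcp [575.8 152.5 203.9] yaw 2.287 clock 6.05
```

View pics/w1.png

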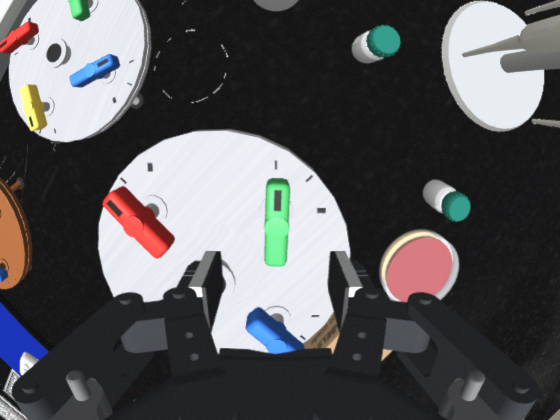

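Yellow now measures 1.492 against the outward 1.503, so it is at its mark. The green bar at (277,222) is aligned between the fingers. I'll descend, grip and turn it.

Emit:
play_rows --motion "0.6 0 0 -0.35 0 0 0; 0.6 0 0 -0.65 0 0 0; 0.6 0 0 -0.9 0 0 0; 0.6 0 0 -0.9 0 0 0; 0.6 0 0 -0.9 0 0 0"

```text
clock: 6.52
eef_pos: [575.5, 151.8, 113.6]
tool_rot: [-3.139, -0.001, 2.288]
force: [0.1, 0.1, -0.0]
width: 0.6
grasp_force: 0.0
```

Emit:
play_rows --motion "0.4 0 0 0 0 0 0; 0.2 0 0 0 0 0 0; 0 0 0 0 0 0 0; 0 0 0 0 0 0 0; 0 0 0 0 0 0 0"

```text
clock: 6.93
eef_pos: [576.9, 152.6, 116.5]
tool_rot: [3.139, 0.002, 2.29]
force: [-0.9, -1.7, 7.7]
width: 0.174
grasp_force: 58.8
```

Emit:
play_rows --motion "0 0 0 0 0 0 -0.1; 0 0 0 0 0 0 -0.2; 0 0 0 0 0 0 -0.3; 0 0 0 0 0 0 -0.38; 0 0 0 0 0 0 -0.38"

```text
clock: 7.35
eef_pos: [577.3, 152.9, 116.5]
tool_rot: [3.137, 0.001, 1.89]
force: [0.0, -0.6, 5.0]
width: 0.173
grasp_force: 59.0
```

Emit:
play_rows --motion "0 0 0 0 0 0 -0.1; 0 0 0 0 0 0 -0.2; 0 0 0 0 0 0 -0.3; 0 0 0 0 0 0 -0.37; 0 0 0 0 0 0 -0.37"

```text
clock: 7.77
eef_pos: [577.9, 152.9, 116.5]
tool_rot: [3.136, -0.001, 1.504]
force: [1.8, -2.1, 6.6]
width: 0.175
grasp_force: 59.3
```

Emit:
play_rows --motion "0 0 0 0 0 0 0; 0 0 0 0 0 0 0; 0 0 0 0 0 0 0; 0 0 0 0 0 0 0"

```text
clock: 8.1
eef_pos: [577.9, 152.9, 116.5]
tool_rot: [3.136, -0.001, 1.506]
force: [1.8, -1.5, 5.8]
width: 0.176
grasp_force: 59.3
```

Emit:
play_rows --motion "0.3 0 0 0 0 0 0; 0.5 0 0 0 0 0 0; 0.6 0 0 0 0 0 0; 0.6 0 0 0 0 0 0; 0.6 0 0 0 0 0 0"

```text
clock: 8.52
eef_pos: [575.8, 152.9, 114.1]
tool_rot: [-3.141, 0.0, 1.505]
force: [0.1, 0.6, -1.2]
width: 0.598
grasp_force: 0.0
```

Emit:
play_rows --motion "0.6 0 0 0.3 0 0 0; 0.6 0 0 0.6 0 0 0; 0.6 0 0 0.9 0 0 0; 0.6 0 0 0.9 0 0 0"

```text
clock: 8.85
eef_pos: [579.1, 153.6, 210.6]
tool_rot: [3.13, -0.004, 1.505]
force: [0.1, 0.6, 0.6]
width: 0.602
grasp_force: 0.0
```

Emit:
play_rows --motion "0.6 -0.1 -0.1 0 0 0 0.1; 0.6 -0.2 -0.2 0 0 0 0.2; 0.6 -0.26 -0.23 0 0 0 0.3; 0.6 -0.26 -0.23 0 0 0 0.4; 0.6 -0.26 -0.23 0 0 0 0.49"

```text
clock: 9.27
eef_pos: [549.4, 129.5, 204.0]
tool_rot: [-3.141, -0.0, 2.023]
force: [-0.4, -0.0, 0.9]
width: 0.597
grasp_force: 0.0
```

Emit:
play_rows --motion "0.6 -0.1 -0.1 0 0 0 0.1; 0.6 -0.2 -0.2 0 0 0 0.2; 0.6 -0.25 -0.22 0 0 0 0.3; 0.6 -0.25 -0.22 0 0 0 0.4; 0.6 -0.25 -0.22 0 0 0 0.49"

```text
clock: 9.68
eef_pos: [524.4, 107.5, 204.0]
tool_rot: [-3.141, -0.001, 2.536]
force: [-0.2, 0.2, 0.9]
width: 0.601
grasp_force: 0.0
```

Emit:
play_rows --motion "0.6 -0.1 -0.1 0 0 0 0.1; 0.6 -0.2 -0.2 0 0 0 0.2; 0.6 -0.25 -0.22 0 0 0 0.3; 0.6 -0.25 -0.22 0 0 0 0.4; 0.6 -0.25 -0.22 0 0 0 0.49"

```text
clock: 10.1
eef_pos: [499.4, 85.5, 204.0]
tool_rot: [-3.142, -0.001, 3.049]
force: [-0.8, -0.3, 0.6]
width: 0.601
grasp_force: 0.0
```

Emit:
play_rows --motion "0.6 0 0 0 0 0 0; 0.6 0 0 0 0 0 0"

```text
clock: 10.27
eef_pos: [499.9, 85.8, 204.1]
tool_rot: [3.142, -0.0, 3.042]
force: [-0.9, -0.1, -0.2]
width: 0.599
grasp_force: 0.0
```

```bash
python3 -c "
from h import *
K=knobs(grab_frame('top'))
for n,k in K.items(): print(n,k[0].round(1),(np.arctan2(k[1][1],k[1][0])%np.pi).round(3),k[3])
wknobs(save='pics/w2.png')"
```

```text
red [475.7  86.6] 2.043 17
yellow [565.1   7.9] 1.494 112
blue [646.6  75.4] 3.013 88
red mean [497.6  84.8] rect c [498.8  85. ] size [15.2 60.1] ang 3.039
yellow mean [442.4 305.3] rect c [442.8 306.6] size [25.7 27.2] ang 3.088
green mean [ 593.7 -181.4] rect c [ 600.7 -190.7] size [ 66.  144.9] ang 2.167
green mean [522.9 262.6] rect c [523.3 262.9] size [23.9 20.2] ang 0.966
green mean [355.  -44.1] rect c [353.2 -42.8] size [10.9 35.4] ang 2.041
blue mean [385.2 -89.9] rect c [384.6 -90.3] size [39.6 16. ] ang 0.673
blue mean [395.1 134.3] rect c [395.4 134.4] size [36.5 12.4] ang 1.036
tcp [500.   85.8 204.1] yaw 3.042 clock 10.3167
```

View pics/w2.png

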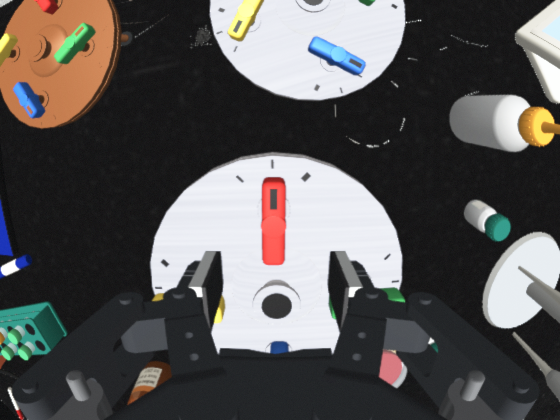

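Red at (273,222) is aligned between the fingers, and green and yellow look set outward. I'll descend, grip red and turn it home, about 0.765 rad.

Emit:
play_rows --motion "0.6 0 0 -0.35 0 0 0; 0.6 0 0 -0.65 0 0 0; 0.6 0 0 -0.9 0 0 0; 0.6 0 0 -0.9 0 0 0; 0.6 0 0 -0.9 0 0 0"

```text
clock: 10.78
eef_pos: [499.5, 85.8, 113.7]
tool_rot: [-3.141, -0.003, 3.044]
force: [-0.4, 0.9, 0.6]
width: 0.601
grasp_force: 0.0
```

Emit:
play_rows --motion "0.4 0 0 0 0 0 0; 0.2 0 0 0 0 0 0; 0 0 0 0 0 0 0; 0 0 0 0 0 0 0; 0 0 0 0 0 0 0"

```text
clock: 11.2
eef_pos: [501.1, 84.6, 116.3]
tool_rot: [-3.14, 0.004, 3.045]
force: [-0.5, -6.1, 5.6]
width: 0.179
grasp_force: 58.9
```

Emit:
play_rows --motion "0 0 0 0 0 0 -0.1; 0 0 0 0 0 0 -0.2; 0 0 0 0 0 0 -0.3; 0 0 0 0 0 0 -0.38; 0 0 0 0 0 0 -0.38"

```text
clock: 11.62
eef_pos: [501.1, 84.6, 116.3]
tool_rot: [-3.141, 0.004, 2.644]
force: [0.1, -5.9, 5.3]
width: 0.18
grasp_force: 58.9
```

Emit:
play_rows --motion "0 0 0 0 0 0 -0.1; 0 0 0 0 0 0 -0.2; 0 0 0 0 0 0 -0.3; 0 0 0 0 0 0 -0.35; 0 0 0 0 0 0 -0.35"

```text
clock: 12.03
eef_pos: [501.1, 84.5, 116.3]
tool_rot: [3.14, 0.004, 2.279]
force: [0.2, -6.4, 4.5]
width: 0.178
grasp_force: 58.9
```

Emit:
play_rows --motion "0 0 0 0 0 0 0; 0 0 0 0 0 0 0; 0 0 0 0 0 0 0; 0 0 0 0 0 0 0"

```text
clock: 12.37
eef_pos: [501.1, 84.5, 116.3]
tool_rot: [3.14, 0.004, 2.28]
force: [-0.0, -6.1, 4.9]
width: 0.173
grasp_force: 58.9
```

```bash
python3 -c "
from bench import *
print(get_obs()['wrist_torque'])"
```

```text
[-0.94712689  0.0518245  -0.20602062]
```

Emit:
play_rows --motion "0 0 0 0 0 0 -0.05; 0 0 0 0 0 0 -0.05; 0 0 0 0 0 0 -0.05"

```text
clock: 12.62
eef_pos: [501.3, 84.3, 116.3]
tool_rot: [3.14, 0.005, 2.233]
force: [0.4, -6.6, 4.6]
width: 0.179
grasp_force: 65.3
```

```bash
python3 -c "
from bench import *
o=get_obs();print(o['wrist_torque'],o['tool_rot'])"
```

```text
[-1.00420802  0.03794851  0.9475396 ] [3.14038569 0.00537516 2.23251671]
```

The torque jumped to 0.95 N m, so red is at its stop. I'll release it and go on to blue.

Emit:
play_rows --motion "0.3 0 0 0 0 0 0; 0.5 0 0 0 0 0 0; 0.6 0 0 0 0 0 0; 0.6 0 0 0 0 0 0; 0.6 0 0 0 0 0 0"

```text
clock: 13.03
eef_pos: [500.1, 86.0, 114.5]
tool_rot: [3.141, -0.0, 2.227]
force: [-0.0, 0.6, 0.1]
width: 0.604
grasp_force: 0.0
```

Emit:
play_rows --motion "0.6 0 0 0.3 0 0 0; 0.6 0 0 0.6 0 0 0; 0.6 0 0 0.9 0 0 0; 0.6 0 0 0.9 0 0 0"

```text
clock: 13.37
eef_pos: [503.3, 86.4, 210.0]
tool_rot: [3.131, 0.006, 2.228]
force: [0.1, -0.7, 0.5]
width: 0.601
grasp_force: 0.0
```

Emit:
play_rows --motion "0.6 0.2 -0.02 0 0 0 0.1; 0.6 0.4 -0.04 0 0 0 0.2; 0.6 0.6 -0.05 0 0 0 0.3; 0.6 0.72 -0.05 0 0 0 0.39; 0.6 0.72 -0.05 0 0 0 0.39"

```text
clock: 13.78
eef_pos: [574.2, 80.8, 203.6]
tool_rot: [3.141, 0.001, 2.637]
force: [0.4, -0.4, 0.1]
width: 0.598
grasp_force: 0.0
```

Emit:
play_rows --motion "0.6 0.2 -0.02 0 0 0 0.1; 0.6 0.4 -0.04 0 0 0 0.2; 0.6 0.6 -0.05 0 0 0 0.3; 0.6 0.72 -0.05 0 0 0 0.39; 0.6 0.72 -0.05 0 0 0 0.39"

```text
clock: 14.2
eef_pos: [645.2, 75.8, 203.5]
tool_rot: [3.141, 0.0, 3.043]
force: [0.3, -0.8, -0.6]
width: 0.597
grasp_force: 0.0
```

Emit:
play_rows --motion "0.6 0 0 0 0 0 0; 0.6 0 0 0 0 0 0"

```text
clock: 14.37
eef_pos: [642.6, 75.9, 204.0]
tool_rot: [-3.141, -0.002, 3.042]
force: [0.0, 0.2, 0.3]
width: 0.603
grasp_force: 0.0
```

```bash
python3 -c "
from h import *
K=knobs(grab_frame('top'))
for n,k in K.items(): print(n,k[0].round(1),(np.arctan2(k[1][1],k[1][0])%np.pi).round(3),k[3])
wknobs(save='pics/w3.png')"
```

```text
yellow [564.   -6.9] 1.476 56
blue [637.9  76. ] 2.947 60
red mean [510.8  78.7] rect c [508.3  80.7] size [19.8 47.4] ang 2.173
green mean [678.  218.2] rect c [678.9 218.3] size [22.7 19.9] ang 0.97
green mean [ 636.7 -155.8] rect c [ 636.1 -158.5] size [43.6 67.9] ang 2.239
green mean [579.6 167.6] rect c [579.1 166.8] size [25.8 15.4] ang 1.524
green mean [558.2 260.8] rect c [558.8 261.3] size [21.6 20.5] ang 1.214
blue mean [763.4 -39.8] rect c [764.6 -38.4] size [21.3 42.8] ang 2.413
blue mean [641.3  75. ] rect c [642.5  74.9] size [15.2 61. ] ang 3.028
tcp [642.7  75.9 204.2] yaw 3.042 clock 14.4167
```

View pics/w3.png

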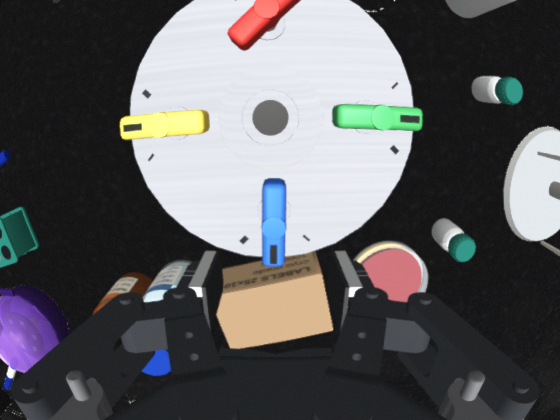

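The blue bar at (273,222) is aligned, red is visibly home, and yellow and green point outward. I'll do blue the same way.

Emit:
play_rows --motion "0.6 0 0 -0.35 0 0 0; 0.6 0 0 -0.65 0 0 0; 0.6 0 0 -0.9 0 0 0; 0.6 0 0 -0.9 0 0 0; 0.6 0 0 -0.9 0 0 0"

```text
clock: 14.88
eef_pos: [642.9, 75.8, 113.7]
tool_rot: [-3.141, -0.003, 3.044]
force: [1.7, 0.3, 1.8]
width: 0.601
grasp_force: 0.0
```

Emit:
play_rows --motion "0.4 0 0 0 0 0 0; 0.2 0 0 0 0 0 0; 0 0 0 0 0 0 0; 0 0 0 0 0 0 0; 0 0 0 0 0 0 0"

```text
clock: 15.3
eef_pos: [645.1, 74.7, 116.9]
tool_rot: [-3.141, 0.004, 3.044]
force: [-0.8, -5.1, 5.9]
width: 0.177
grasp_force: 59.5
```

Emit:
play_rows --motion "0 0 0 0 0 0 -0.1; 0 0 0 0 0 0 -0.2; 0 0 0 0 0 0 -0.3; 0 0 0 0 0 0 -0.38; 0 0 0 0 0 0 -0.38"

```text
clock: 15.72
eef_pos: [645.0, 74.6, 116.9]
tool_rot: [3.141, 0.004, 2.644]
force: [-1.6, -5.0, 5.8]
width: 0.174
grasp_force: 59.5
```

Emit:
play_rows --motion "0 0 0 0 0 0 -0.1; 0 0 0 0 0 0 -0.2; 0 0 0 0 0 0 -0.3; 0 0 0 0 0 0 -0.38; 0 0 0 0 0 0 -0.38"

```text
clock: 16.13
eef_pos: [645.1, 74.3, 116.9]
tool_rot: [3.14, 0.005, 2.249]
force: [-0.5, -4.6, 7.2]
width: 0.176
grasp_force: 60.5
```

Emit:
play_rows --motion "0 0 0 0 0 0 0; 0 0 0 0 0 0 0; 0 0 0 0 0 0 -0.02; 0 0 0 0 0 0 -0.02"

```text
clock: 16.47
eef_pos: [645.1, 74.3, 116.9]
tool_rot: [3.141, 0.005, 2.232]
force: [-1.4, -4.9, 7.5]
width: 0.174
grasp_force: 66.1
```

```bash
python3 -c "
from bench import *
o=get_obs();print(o['wrist_torque'],o['tool_rot'])"
```

```text
[-0.8379987   0.13622734  1.30555126] [3.14052143 0.00523964 2.23215244]
```

Blue is at its stop, with the torque at 1.3 N m. Next is yellow.

Emit:
play_rows --motion "0.3 0 0 0 0 0 0; 0.5 0 0 0 0 0 0; 0.6 0 0 0 0 0 0; 0.6 0 0 0 0 0 0; 0.6 0 0 0 0 0 0"

```text
clock: 16.88
eef_pos: [644.0, 76.1, 114.2]
tool_rot: [3.141, -0.0, 2.227]
force: [0.9, -0.9, 0.3]
width: 0.598
grasp_force: 0.0
```

Emit:
play_rows --motion "0.6 0 0 0.3 0 0 0; 0.6 0 0 0.6 0 0 0; 0.6 0 0 0.9 0 0 0; 0.6 0 0 0.9 0 0 0"

```text
clock: 17.22
eef_pos: [647.2, 76.3, 211.1]
tool_rot: [3.131, 0.006, 2.227]
force: [1.7, -0.8, 1.5]
width: 0.599
grasp_force: 0.0
```

Emit:
play_rows --motion "0.6 -0.2 -0.15 0 0 0 -0.1; 0.6 -0.38 -0.33 0 0 0 -0.2; 0.6 -0.38 -0.33 0 0 0 -0.3; 0.6 -0.38 -0.33 0 0 0 -0.35; 0.6 -0.38 -0.33 0 0 0 -0.35"

```text
clock: 17.63
eef_pos: [605.7, 42.6, 204.1]
tool_rot: [-3.141, -0.0, 1.86]
force: [-0.6, -0.8, -0.4]
width: 0.596
grasp_force: 0.0
```

Emit:
play_rows --motion "0.6 -0.2 -0.15 0 0 0 -0.1; 0.6 -0.39 -0.34 0 0 0 -0.2; 0.6 -0.39 -0.34 0 0 0 -0.3; 0.6 -0.39 -0.34 0 0 0 -0.345; 0.6 -0.39 -0.34 0 0 0 -0.345"

```text
clock: 18.05
eef_pos: [566.9, 8.7, 204.2]
tool_rot: [-3.142, -0.0, 1.5]
force: [0.3, -0.1, 0.3]
width: 0.602
grasp_force: 0.0
```

Emit:
play_rows --motion "0.6 0 0 0 0 0 0; 0.6 0 0 0 0 0 0"

```text
clock: 18.22
eef_pos: [567.2, 9.0, 204.1]
tool_rot: [-3.142, -0.0, 1.502]
force: [-0.4, 0.4, 0.8]
width: 0.6
grasp_force: 0.0
```

```bash
python3 -c "
from h import *
K=knobs(grab_frame('top'))
for n,k in K.items(): print(n,k[0].round(1),(np.arctan2(k[1][1],k[1][0])%np.pi).round(3),k[3])
wknobs(save='pics/w4.png')"
```

```text
red [512.1  68.2] 2.848 25
yellow [561.4 -14.5] 2.212 21
green [575.  151.9] 1.486 100
red mean [504.8  84.3] rect c [503.9  85.1] size [19.6 60.1] ang 2.299
green mean [381.4 -44.7] rect c [381.8 -44.3] size [20.1 33.2] ang 1.984
blue mean [751.1 -42.3] rect c [750.8 -41.6] size [43.1 59.8] ang 2.575
blue mean [641.5  74.9] rect c [642.5  74. ] size [19.4 60. ] ang 2.296
blue mean [419.3 132.1] rect c [419.4 131.6] size [36.2 20.8] ang 0.981
tcp [567.2   9.1 204.1] yaw 1.502 clock 18.2667
```

View pics/w4.png

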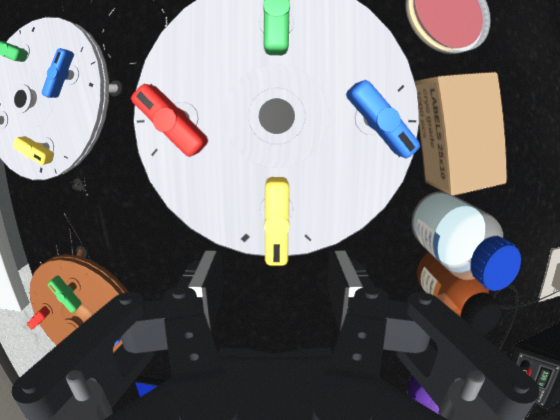

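Red and blue are home, and the yellow bar at (277,222) is aligned.

Emit:
play_rows --motion "0.6 0 0 -0.35 0 0 0; 0.6 0 0 -0.65 0 0 0; 0.6 0 0 -0.9 0 0 0; 0.6 0 0 -0.9 0 0 0; 0.6 0 0 -0.9 0 0 0"

```text
clock: 18.73
eef_pos: [566.6, 8.9, 113.5]
tool_rot: [-3.139, 0.0, 1.501]
force: [0.2, -0.4, 0.6]
width: 0.601
grasp_force: 0.0
```

Emit:
play_rows --motion "0.4 0 0 0 0 0 0; 0.2 0 0 0 0 0 0; 0 0 0 0 0 0 0; 0 0 0 0 0 0 0; 0 0 0 0 0 0 0"

```text
clock: 19.15
eef_pos: [568.1, 8.9, 116.3]
tool_rot: [3.138, -0.0, 1.5]
force: [-1.3, 0.9, 6.3]
width: 0.176
grasp_force: 59.1
```

Emit:
play_rows --motion "0 0 0 0 0 0 -0.1; 0 0 0 0 0 0 -0.2; 0 0 0 0 0 0 -0.3; 0 0 0 0 0 0 -0.38; 0 0 0 0 0 0 -0.38"

```text
clock: 19.57
eef_pos: [568.5, 8.7, 116.3]
tool_rot: [3.137, -0.002, 1.099]
force: [0.4, -1.0, 6.8]
width: 0.177
grasp_force: 59.1
```

Emit:
play_rows --motion "0 0 0 0 0 0 -0.1; 0 0 0 0 0 0 -0.2; 0 0 0 0 0 0 -0.3; 0 0 0 0 0 0 -0.38; 0 0 0 0 0 0 -0.38"

```text
clock: 19.98
eef_pos: [568.8, 8.5, 116.3]
tool_rot: [3.137, -0.003, 0.703]
force: [1.6, -1.5, 6.4]
width: 0.18
grasp_force: 59.1
```

Emit:
play_rows --motion "0 0 0 0 0 0 0; 0 0 0 0 0 0 0; 0 0 0 0 0 0 -0.02; 0 0 0 0 0 0 -0.02"

```text
clock: 20.32
eef_pos: [568.8, 8.4, 116.3]
tool_rot: [3.137, -0.003, 0.687]
force: [1.2, -1.3, 5.4]
width: 0.174
grasp_force: 59.5
```

```bash
python3 -c "
from bench import *
o=get_obs();print(o['wrist_torque'],o['tool_rot'])"
```

```text
[-0.10955684 -0.03741605  0.79373842] [ 3.13723753 -0.00322142  0.6868426 ]
```

Yellow is at its stop. Last is green.

Emit:
play_rows --motion "0.3 0 0 0 0 0 0; 0.5 0 0 0 0 0 0; 0.6 0 0 0 0 0 0; 0.6 0 0 0 0 0 0; 0.6 0 0 0 0 0 0"

```text
clock: 20.73
eef_pos: [566.8, 8.8, 114.1]
tool_rot: [-3.141, 0.0, 0.683]
force: [-0.0, 0.0, 0.6]
width: 0.602
grasp_force: 0.0
```

Emit:
play_rows --motion "0.6 0 0 0.3 0 0 0; 0.6 0 0 0.6 0 0 0; 0.6 0 0 0.9 0 0 0; 0.6 0 0 0.9 0 0 0"

```text
clock: 21.07
eef_pos: [570.2, 8.8, 210.4]
tool_rot: [3.134, -0.009, 0.683]
force: [-0.4, 0.8, 0.0]
width: 0.599
grasp_force: 0.0
```

Emit:
play_rows --motion "0.6 0.02 0.25 0 0 0 0.1; 0.6 0.05 0.5 0 0 0 0.2; 0.6 0.05 0.72 0 0 0 0.3; 0.6 0.05 0.72 0 0 0 0.39; 0.6 0.05 0.72 0 0 0 0.39"

```text
clock: 21.48
eef_pos: [571.7, 81.9, 203.7]
tool_rot: [-3.141, 0.001, 1.095]
force: [-0.4, -0.4, -0.2]
width: 0.604
grasp_force: 0.0
```

Emit:
play_rows --motion "0.6 0.02 0.25 0 0 0 0.1; 0.6 0.05 0.5 0 0 0 0.2; 0.6 0.05 0.72 0 0 0 0.3; 0.6 0.05 0.72 0 0 0 0.39; 0.6 0.05 0.72 0 0 0 0.39"

```text
clock: 21.9
eef_pos: [576.9, 153.3, 203.8]
tool_rot: [-3.141, 0.001, 1.5]
force: [0.1, -0.8, 1.2]
width: 0.603
grasp_force: 0.0
```

Emit:
play_rows --motion "0.6 0 0 0 0 0 0; 0.6 0 0 0 0 0 0"

```text
clock: 22.07
eef_pos: [577.0, 151.9, 204.1]
tool_rot: [-3.141, 0.0, 1.496]
force: [0.5, 0.7, -0.3]
width: 0.601
grasp_force: 0.0
```

```bash
python3 -c "
from h import *
wknobs(save='pics/w5.png')"
```

```text
red mean [491.6 110.1] rect c [490.8 108.9] size [26.4 11.6] ang 0.684
red mean [336.2 137.4] rect c [335.7 136.5] size [47.  20.3] ang 0.86
yellow mean [392.  104.9] rect c [390.9 106.5] size [22.1 35.9] ang 2.491
yellow mean [443.7 305.8] rect c [442.5 306.5] size [27.4 25.5] ang 1.089
green mean [367.8 189.6] rect c [366.8 190.8] size [16.7 41.1] ang 2.698
green mean [680.8 252.6] rect c [681.  252.5] size [21.7 20. ] ang 0.19
green mean [560.8 293.3] rect c [560.9 292.5] size [15.3 20.5] ang 2.967
blue mean [421.3 156.9] rect c [420.7 156.1] size [42.6 15.2] ang 0.94
tcp [577.  151.9 204.1] yaw 1.496 clock 22.0667
```

View pics/w5.png

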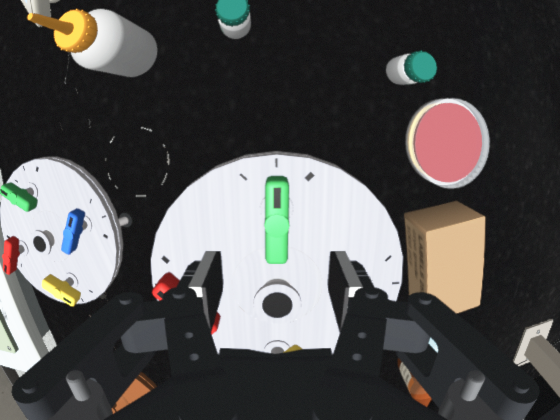

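Green at (277,220) is aligned, so I'll turn it home. After that I'll release and lift clear.

Emit:
play_rows --motion "0.6 0 0 -0.35 0 0 0; 0.6 0 0 -0.65 0 0 0; 0.6 0 0 -0.9 0 0 0; 0.6 0 0 -0.9 0 0 0; 0.6 0 0 -0.9 0 0 0"

```text
clock: 22.53
eef_pos: [576.6, 152.0, 113.6]
tool_rot: [-3.139, 0.001, 1.498]
force: [1.1, 0.3, 0.1]
width: 0.602
grasp_force: 0.0
```

Emit:
play_rows --motion "0.4 0 0 0 0 0 0; 0.2 0 0 0 0 0 0; 0 0 0 0 0 0 0; 0 0 0 0 0 0 0; 0 0 0 0 0 0 0"

```text
clock: 22.95
eef_pos: [578.0, 153.0, 116.5]
tool_rot: [3.138, -0.001, 1.499]
force: [-0.5, -0.7, 5.8]
width: 0.17
grasp_force: 59.2
```

Emit:
play_rows --motion "0 0 0 0 0 0 -0.1; 0 0 0 0 0 0 -0.2; 0 0 0 0 0 0 -0.3; 0 0 0 0 0 0 -0.38; 0 0 0 0 0 0 -0.38"

```text
clock: 23.37
eef_pos: [578.5, 152.8, 116.5]
tool_rot: [3.138, -0.002, 1.099]
force: [1.5, -1.3, 5.3]
width: 0.176
grasp_force: 59.2
```

Emit:
play_rows --motion "0 0 0 0 0 0 -0.1; 0 0 0 0 0 0 -0.2; 0 0 0 0 0 0 -0.3; 0 0 0 0 0 0 -0.38; 0 0 0 0 0 0 -0.38"

```text
clock: 23.78
eef_pos: [579.0, 152.4, 116.5]
tool_rot: [3.137, -0.004, 0.704]
force: [2.4, -3.4, 5.8]
width: 0.175
grasp_force: 59.3
```

Emit:
play_rows --motion "0 0 0 0 0 0 0; 0 0 0 0 0 0 0; 0 0 0 0 0 0 -0.02; 0 0 0 0 0 0 -0.02"

```text
clock: 24.12
eef_pos: [579.0, 152.4, 116.5]
tool_rot: [3.137, -0.004, 0.688]
force: [2.0, -2.6, 6.7]
width: 0.176
grasp_force: 59.6
```

```bash
python3 -c "
from bench import *
o=get_obs();print(o['wrist_torque'],o['tool_rot'])"
```

```text
[-0.40439746 -0.14554954  0.83581945] [ 3.13720099 -0.00391162  0.68760545]
```

Emit:
play_rows --motion "0.3 0 0 0 0 0 0; 0.5 0 0 0 0 0 0; 0.6 0 0 0 0 0 0; 0.6 0 0 0 0 0 0; 0.6 0 0 0 0 0 0"

```text
clock: 24.53
eef_pos: [576.7, 152.9, 114.0]
tool_rot: [-3.141, 0.001, 0.683]
force: [0.4, 0.1, 1.1]
width: 0.599
grasp_force: 0.0
```

Emit:
play_rows --motion "0.6 0 0 0.3 0 0 0; 0.6 0 0 0.6 0 0 0; 0.6 0 0 1 0 0 0; 0.6 0 0 1 0 0 0"

```text
clock: 24.87
eef_pos: [580.7, 153.8, 222.1]
tool_rot: [3.135, -0.013, 0.683]
force: [0.3, -0.2, 0.8]
width: 0.602
grasp_force: 0.0
```

Emit:
play_rows --motion "0.6 -0.3 0 0.3 0 0 0; 0.6 -0.6 0 0.5 0 0 0; 0.6 -0.9 0 0.5 0 0 0; 0.6 -1 0 0.5 0 0 0"

```text
clock: 25.2
eef_pos: [473.9, 152.8, 265.6]
tool_rot: [-3.141, -0.001, 0.684]
force: [-1.0, 0.4, -0.7]
width: 0.599
grasp_force: 0.0
```

Emit:
play_rows --motion "0.6 -0.3 0 0 0 0 0; 0.6 -0.6 0 0 0 0 0; 0.6 -0.9 0 0 0 0 0; 0.6 -0.9 0 0 0 0 0; 0.6 -0.9 0 0 0 0 0"

```text
clock: 25.62
eef_pos: [386.4, 152.8, 264.3]
tool_rot: [3.141, -0.001, 0.684]
force: [0.3, 1.3, -0.4]
width: 0.6
grasp_force: 0.0
```

```bash
python3 -c "
from h import *
K=knobs(grab_frame('top'))
for n,k in K.items(): print(n,k[0].round(1),(np.arctan2(k[1][1],k[1][0])%np.pi).round(3),k[2].round(),k[3])
wknobs(save='pics/w6.png')"
```

```text
red [498.5  85.8] 2.263 57.0 110
yellow [565.1   8.2] 0.697 58.0 113
green [573.5 150.9] 0.712 58.0 91
blue [642.   75.5] 2.28 58.0 114
red mean [306.4 129.4] rect c [306.2 129.2] size [42.8 12.9] ang 0.96
red mean [498.7  89.3] rect c [499.3  88.2] size [16.3 62.7] ang 2.259
yellow mean [558.7  18.1] rect c [561.9  14.4] size [60.6 34.4] ang 0.855
yellow mean [442.8 305. ] rect c [442.7 306.8] size [27.1 26.3] ang 0.002
green mean [572.5 153.2] rect c [572.7 154.2] size [59.4 22.8] ang 0.667
blue mean [ 466.4 -182.9] rect c [ 463.8 -188.9] size [106.3 103.6] ang 1.981
blue mean [395.5 150.4] rect c [395.2 150.1] size [38.4  9.6] ang 1.024
blue mean [636.5  80.1] rect c [637.7  79.3] size [19.7 70.6] ang 2.326
tcp [387.5 153.  264.4] yaw 0.684 clock 25.6667
```

All four bars are within about 0.01 rad of the stop angles (2.274 and 0.703), and the arm is clear. I'll hand the job in.

Emit:
play_rows --motion "0.6 0 0 0 0 0 0; 0.6 0 0 0 0 0 0; 0.6 0 0 0 0 0 0"

```text
clock: 25.97
eef_pos: [387.8, 152.8, 264.1]
tool_rot: [3.142, 0.0, 0.683]
force: [-0.0, 0.3, 0.5]
width: 0.598
grasp_force: 0.0
```

```bash
python3 -c "
from bench import *
print(close_job())"
```

```text
the job is handed in; nothing more can be done
None
```

The job is handed in at about 26 s: yellow and green went to their middle marks, then red, blue, yellow and green were turned home in that order; all four bars measured within about 0.01 rad of their stop angles, and the gripper touched nothing but the knobs as far as the forces showed (I did not re-measure the bystanders).

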